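# Fetch the manifold from behind the valves

## Task

The flat manifold block lies on the steel carrier plate behind two tall valves. Stand both valves upright on the plywood board to clear the way, then lift the manifold out and lay it flat in the test nest, centred on the rubber pad between the two end cheeks, and after that put each valve back upright on the spot of the carrier where it stood at first. Set things down rather than drop them, and leave the tin and the brass plug where they are.

Things in the scene. Friction and masses are not known exactly. Their poses are not given: they have to be found in the camera images.
- knob_valve_mid (a point): Relief valve, loose, upright, about 0.4 kg: square aluminium body 44 x 44 mm, 60 mm high, on a 22 mm neck above it a round black knob, 30 mm diameter, 66 to 102 mm above the foot (102 mm is its full height). The point is its centre, 51 mm above the foot; z up. Grip the knob: its middle is 33 mm above the point. It stands on one of the carrier's two square pads.
- coil_valve_mid (a point): Solenoid valve, loose, upright, about 0.4 kg: the same 44 x 44 x 60 mm aluminium body, but on top a black rectangular coil, 54 mm along its x, 30 mm along its y, 66 to 102 mm above the foot. The point is its centre, 51 mm above the foot; z up. Grip the coil across its 30 mm (along y): its middle is 33 mm above the point. It stands on the other square pad.
- manifold_mid (a point): Manifold block, loose, about 0.35 kg: a low aluminium bar 34 mm along its x, 100 mm along its y, 38 mm high, three ports on top, lying flat on the carrier about 13 mm behind the valves' bodies. The point is its centre, 19 mm above its underside; z up. Grip it across its 34 mm; its two ends are alike.
- carrier: Fixed flat steel plate 180 x 180 mm, 8 mm thick, no rim. Origin: centre of its underside, z up; yaw varies. Two square 56 mm rubber pads, flush, centred at x -30 mm, y +36 and -36 mm, are the valves' places (which valve is on which varies). An oblong pad centred at x +22 mm, y 0 is where the manifold lies at the start.
- board: Fixed plywood board, the side area for the valves: 130 mm along its x, 200 mm along its y, 10 mm thick, flat. Origin at the centre of its underside, z up. There is room for both valves side by side along its y.
- nest_floor (a point): Test nest, fixed: a dark steel plate 90 (x) x 165 mm (y), 12 mm thick, with an oblong rubber pad in the middle (flush) and two steel end cheeks 20 mm high at the y ends, 118 mm apart inside. The point is on the top face of the plate at the middle of the pad, z up; the manifold's y lies along the nest's y.
- tin: Bystander: an open round steel tin, 72 mm diameter, 45 mm high; origin at the centre of its underside; not to be moved.
- plug: Bystander: a stepped brass plug, 38 mm diameter, 48 mm high; origin at the centre of its underside; not to be moved.

How it is judged (in metres and radians):
On the way, in this order (a step that is already met when the one before it is completed fails the run):
1. both valves stand upright and released on the plywood board, the manifold still on the carrier (x of knob_valve_mid in the frame of board between -0.05 and 0.05 m and y of knob_valve_mid in the frame of board between -0.085 and 0.085 m and z of knob_valve_mid in the frame of board between 0.056 and 0.066 m and angle between each of knob_valve_mid, coil_valve_mid's own z axis and vertical below 0.1 rad and linear speed of each of knob_valve, coil_valve below 0.03 m/s and contact force between the fingers and knob_valve below 0.1 N and x of coil_valve_mid in the frame of board between -0.05 and 0.05 m and y of coil_valve_mid in the frame of board between -0.085 and 0.085 m and z of coil_valve_mid in the frame of board between 0.056 and 0.066 m and contact force between the fingers and coil_valve below 0.1 N and distance of manifold_mid from where it was at the start of the episode below 0.03 m), for 0.2 s.
2. the manifold lies released in the nest, both valves still upright on the board (x of manifold_mid in the frame of nest_floor between -0.012 and 0.012 m and y of manifold_mid in the frame of nest_floor between -0.012 and 0.012 m and z of manifold_mid in the frame of nest_floor between 0.015 and 0.023 m and angle between the y axis of manifold_mid and the y axis of nest_floor, either way round below 0.17 rad and angle between each of manifold_mid, knob_valve_mid, coil_valve_mid's own z axis and vertical below 0.1 rad and linear speed of manifold below 0.03 m/s and contact force between the fingers and manifold below 0.1 N and x of knob_valve_mid in the frame of board between -0.05 and 0.05 m and y of knob_valve_mid in the frame of board between -0.085 and 0.085 m and z of knob_valve_mid in the frame of board between 0.056 and 0.066 m and x of coil_valve_mid in the frame of board between -0.05 and 0.05 m and y of coil_valve_mid in the frame of board between -0.085 and 0.085 m and z of coil_valve_mid in the frame of board between 0.056 and 0.066 m), for 0.2 s.
At the end, for the whole second after the job is handed in: Both valves stand upright, released and at rest, each within 15 mm of where it stood at the start; the manifold lies flat, released and at rest on the nest's floor within 12 mm of the pad's middle along each nest axis and within 10 degrees of its direction (distance of each of knob_valve_mid, coil_valve_mid from where it was at the start of the episode below 0.015 m and angle between each of knob_valve_mid, coil_valve_mid's own z axis and vertical below 0.08 rad and linear speed of each of knob_valve, coil_valve, manifold below 0.03 m/s and contact force between the fingers and knob_valve below 0.1 N and contact force between the fingers and coil_valve below 0.1 N and x of manifold_mid in the frame of nest_floor between -0.012 and 0.012 m and y of manifold_mid in the frame of nest_floor between -0.012 and 0.012 m and z of manifold_mid in the frame of nest_floor between 0.015 and 0.023 m and angle between the y axis of manifold_mid and the y axis of nest_floor, either way round below 0.17 rad and angle between manifold_mid's own z axis and vertical below 0.1 rad and contact force between the fingers and manifold below 0.1 N); the robot touches nothing.
It fails at once if a valve is tipped over (angle between any of knob_valve_mid, coil_valve_mid's own z axis and vertical above 0.9 rad).
It fails at once if a valve or the manifold is dropped (falls freely, faster than 0.7 m/s, about 25 mm) ((linear speed of knob_valve above 0.7 m/s and contact force between the fingers and knob_valve below 0.05 N) or (linear speed of coil_valve above 0.7 m/s and contact force between the fingers and coil_valve below 0.05 N) or (linear speed of manifold above 0.7 m/s and contact force between the fingers and manifold below 0.05 N)).
It fails at once if the tin or the brass plug is shifted by more than 30 mm (distance of any of tin, plug from where it was at the start of the episode above 0.03 m).
It also fails if it takes over 131 s, if anything falls off the work surface, if the arm or the gripper's body presses on something with over 40 N, if the wrist force passes 120 N, or if a joint passes its speed limit or range.

## Robot

A 6-joint arm with a two-finger parallel gripper is mounted at the origin on the work surface. World frame = base frame: x ahead of the robot, y to its left, z up, the work surface at z = 0. Lengths are in m, angles in degrees, forces in N, time in s.
With the tool pointing down it reaches from about 0.375 to 0.75 m from the base axis. Payload 9 kg.
Tool frame: the origin (TCP) lies on the centre line of the jaws, within the pads' length; the fingertips stand 17 mm ahead of it and the grasp point (between the pads) lies 2 mm behind it (nose_length is the distance from the TCP to the fingertips, in m); z points along the fingers, y is the line along which they close (so a half turn about z gives the same grasp; the last joint's range is limited). The gripper opens to 85 mm and grips with 20 to 120 N. Pads are 22 mm wide; open, the fingers measure 114 mm over their backs; the gripper's body (76 mm by 85 mm) begins 54 mm behind the grasp point. The pads swing forward as they close: fully open they stand 13 mm farther back than shut.
Start: joints at [59.261, 5.964, 5.575, 89.605, 0, 77.527], TCP at [0.188, 0.57, 0.227] pointing down, gripper open.
Joint ranges: [-171.21, 171.21], [-48.23, 106.86], [-62.78, 66.21], [-105.2, 120.99], [-86.42, 89.51], [-180, 180]. Speed limits (degrees/s): [127.2, 127.2, 147.25, 180, 180, 180].

## Interface

Orientations are given as a 3x3 rotation matrix whose columns are the frame's x, y, z axes.
In Python, from bench import * gives the robot as it stands. The module is installed in compiled form; this text tells all that it offers.
- The arm moves only by the shell command python3 -m crank 'ROWS'. ROWS is JSON, a list of rows, each a list of 3 entries, a list of its own where there are three numbers: the turn, a rotation vector about the tool's x, y, z in degrees, then the shift along the tool's x, y, z in mm, then the opening, from -1 (shut) to 1 (fully open). A call has 1 to 12 rows; each row shifts and turns the commanded pose from where the row before left it, along the tool's axes as they then stand; what a row does not reach is not made up. A row lasts 1/8 s, in which the tool goes at most 62.5 mm and 10.7 degrees, less where a joint would pass 70% of its speed; a pose out of reach is approached as far as the arm can. A call is refused whole if a number of a shift passes 62.5 or a number of a turn 10.7, either way. A call with a gripper value outside its range is refused whole. The fingers move at their own pace and stop on an object; the grip force is fixed at half the most. Time passes only in rows, so rows that do not move let the fingers close. It gives the time, the measured TCP pose, the force, the opening and the grip force at its end, in the units of the state.
- read_state(): the state, without advancing time (a new reading comes with each control period).
- camera(name): name is "scene" or "side" or "wrist"; returns a dict with "pixels" (400x640x3 uint8, red, green, blue), "range_z" (400x640 float32, m along the optical axis (not along the pixel's ray), 0 where there is no reading), "K" (3x3 intrinsics, pixels), "R" (3x3) and "t" (3): a world point X has camera coordinates R X + t. Camera axes: x right, y down, z forward; pixel columns grow to the right and rows downward; lengths in m; the calibration is good to about 2 mm. The wrist camera is an equidistant fisheye: a pixel r from the principal point sees the ray r / f radians off the axis. A picture is of the moment at which its call begins.
- sign_off(): hands the job in; it is judged then, once.
Trained networks look in a picture, given as the dict that the camera call returned (one of the last four; its "shot" number tells which), for a name from the list of things; names that differ only in an ending like _2 or _b are one class to them, and where a whole thing is asked for, a point or a joint stands for the part that bears it (a point fixed in the world has none). Each returns a list of dicts, best first, with "p" (0 to 1); they miss things now and then, are a little off and sometimes report something else, mostly with a low value. They report only what shows in the picture. A call takes as long as a camera call.
- regions_of(query, picture): "pixels" (400x640 bool, what is visible of it) and "box" ([left, top, right, bottom] in pixels, round what is visible of it).
- spot_point(query, picture): "pixel" ([column, row] in pixels: a listed point, or the origin of a listed thing).
The state is a dict: "time": time; "joint_pos": joint angles; "joint_vel": joint speeds; "effort": joint torques, N m; "position": TCP position; "tcp_rot": TCP orientation; "wrist_force": force on the tool from outside, world axes, zero at the start; "wrist_torque": the same for the moment, N m; "finger_gap": opening from 0.0 (shut) to 1.0 (fully open); "finger_force": force on a finger pad.
Only numpy, scipy, OpenCV 4.12 (cv2) and the standard library are available. Lean on these libraries where they do the work, as an engineer would, in place of code of your own. Each camera call takes 0.05 s, during which the arm holds its last target. There are 200 camera calls.

## Working session

There is one attempt and no reset: what is moved stays moved. The work goes in short steps, Python scripts to look and compute and a shell command to move; the robot and the scene stay as the last step left them, time stands still between calls to the robot, and variables do not carry over. Pictures are saved under pics/ and viewed, at most 14 in all, crops included, and the job is handed in when it is done.

```bash
mkdir -p pics
cat > h.py <<'E'
from bench import *
import numpy as np, cv2
def cloud(p):
    z=p["range_z"]; K=p["K"]; v,u=np.mgrid[0:400,0:640]
    c=np.stack([(u-K[0,2])/K[0,0]*z,(v-K[1,2])/K[1,1]*z,z],-1)
    return (c-p["t"])@p["R"]  # world
def save(p,n): cv2.imwrite(n,p["pixels"][:,:,::-1])
E
python3 - <<'E'
from h import *
s=read_state(); print(s["position"],s["tcp_rot"],s["finger_gap"])
for n in("scene","side"):
    p=camera(n); save(p,f"pics/{n}0.png"); W=cloud(p)
    np.savez(f"{n}0.npz",W=W,px=p["pixels"],z=p["range_z"])
    for q in("knob_valve_mid","coil_valve_mid","manifold_mid","carrier","board","nest_floor","tin","plug"):
        r=regions_of(q,p); sp=spot_point(q,p)
        if r:
            m=r[0]["pixels"]&(p["range_z"]>0); P=W[m]
            if len(P): print(n,q,round(r[0]["p"],2),r[0]["box"],m.sum(),"med",np.median(P,0).round(3),"lo",np.percentile(P,3,axis=0).round(3),"hi",np.percentile(P,97,axis=0).round(3))
        if sp: print("   spot",sp[0])
E
```

```text
[0.18787616 0.5694728  0.22651339] [[-9.49614243e-01  3.13420442e-01 -6.45048947e-04]
 [ 3.13421003e-01  9.49613585e-01 -1.14660679e-03]
 [ 2.53177236e-04 -1.29100603e-03 -9.99999135e-01]] 1.0024733622011526
scene knob_valve_mid 0.61 [315.6, 207.6, 347.8, 254.2] 846 med [0.586 0.061 0.066] lo [0.56  0.031 0.015] hi [0.6   0.076 0.111]
   spot {'pixel': [333.1, 225.1], 'p': 0.62}
scene coil_valve_mid 0.94 [296.3, 184.6, 328.2, 230.4] 922 med [ 0.569 -0.007  0.078] lo [ 0.539 -0.034  0.017] hi [0.586 0.005 0.111]
   spot {'pixel': [313.7, 203.1], 'p': 0.7}
scene manifold_mid 0.59 [298.4, 181.4, 327.4, 234.1] 977 med [ 0.569 -0.008  0.079] lo [ 0.537 -0.037  0.015] hi [0.586 0.005 0.111]
   spot {'pixel': [305.8, 235.3], 'p': 0.65}
scene carrier 0.81 [259.1, 202.6, 365.8, 289.2] 3178 med [0.64  0.039 0.007] lo [ 0.52  -0.084  0.001] hi [0.693 0.105 0.011]
   spot {'pixel': [309.8, 237.9], 'p': 0.57}
scene board 0.81 [388.9, 223.0, 496.5, 311.3] 5110 med [0.459 0.272 0.009] lo [0.388 0.173 0.005] hi [0.523 0.361 0.012]
   spot {'pixel': [441.6, 262.9], 'p': 0.92}
scene nest_floor 0.96 [2
[... 1172 characters left out ...]
 208.1], 'p': 0.56}
side board 0.62 [247.8, 134.4, 302.9, 181.7] 1732 med [0.455 0.249 0.008] lo [0.389 0.162 0.003] hi [0.521 0.356 0.012]
   spot {'pixel': [273.1, 156.5], 'p': 0.66}
side nest_floor 0.9 [252.8, 263.9, 305.2, 339.1] 3123 med [ 0.485 -0.297  0.011] lo [ 0.441 -0.371  0.006] hi [ 0.528 -0.217  0.033]
   spot {'pixel': [279.5, 300.8], 'p': 0.79}
side tin 0.97 [381.6, 263.8, 415.7, 300.0] 1081 med [ 0.73  -0.249  0.023] lo [ 0.697 -0.294 -0.001] hi [ 0.76  -0.228  0.044]
   spot {'pixel': [398.4, 289.7], 'p': 0.55}
side plug 0.57 [351.4, 137.5, 365.0, 153.3] 168 med [0.712 0.269 0.021] lo [ 0.697  0.258 -0.   ] hi [0.728 0.283 0.047]
   spot {'pixel': [360.9, 151.9], 'p': 0.44}
```

Run:
```python
import numpy as np, cv2
A={n:np.load(n+"0.npz") for n in("scene","side")}
ok=lambda a:a["z"]>0
def rect(P): 
    (c,s,a)=cv2.minAreaRect((P[:,:2]*1000).astype(np.float32)); return np.round(c,1),np.round(s,1),round(a,1),len(P),"z",P[:,2].mean().round(4)
def sel(W,x,y,z): return W[(W[:,0]>x[0])&(W[:,0]<x[1])&(W[:,1]>y[0])&(W[:,1]<y[1])&(W[:,2]>z[0])&(W[:,2]<z[1])]
both=[]
for n,a in A.items():
    W=a["W"][ok(a)]; both.append(W)
both.append(np.vstack(both))
for nm,W in zip(("scene","side","both"),both):
    print(nm)
    t=sel(W,(.48,.7),(-.12,.13),(.100,.116)); 
    # split via components
    img=np.zeros((300,300),np.uint8); ij=((t[:,:2]-[.45,-.15])*1000).astype(int); img[ij[:,0],ij[:,1]]=1
    img=cv2.dilate(img,np.ones((5,5))); k,L=cv2.connectedComponents(img); l=L[ij[:,0],ij[:,1]]
    for i in range(1,k):
        if (l==i).sum()>20: print(" top",rect(t[l==i]))
    print(" manif",rect(sel(W,(.58,.72),(-.1,.13),(.041,.050))))
    print(" carrier",rect(sel(W,(.45,.75),(-.14,.15),(.0055,.0105))))
    print(" board",rect(sel(W,(.33,.58),(.13,.40),(.0065,.0135))))
    print(" nest",rect(sel(W,(.40,.58),(-.42,-.16),(.0085,.0155))), rect(sel(W,(.40,.58),(-.42,-.29),(.028,.036))),rect(sel(W,(.40,.58),(-.28,-.16),(.028,.036))))
# composite view
for n in A:
    px=A[n]["px"][:,:,::-1]; cv2.imwrite(f"pics/{n}_crop.png",cv2.resize(px[100:400,130:530],(800,600),interpolation=cv2.INTER_CUBIC))
```

```text
scene
 top (array([559.3, -19.1]), array([31.7, 55.2]), 79.6, 335, 'z', np.float64(0.1087))
 top (array([576.2,  52.6]), array([29.8, 29.4]), 54.5, 173, 'z', np.float64(0.1083))
 manif (array([601.7,  14.9]), array([104.5,  72.7]), 74.3, 698, 'z', np.float64(0.0454))
 carrier (array([597.1,   8.4]), array([181.3, 180.5]), 75.9, 2659, 'z', np.float64(0.0077))
 board (array([454.7, 265.8]), array([132.1, 200.2]), 11.6, 4826, 'z', np.float64(0.0095))
 nest (array([ 485.9, -285.9]), array([169.1,  91.1]), 84.0, 1133, 'z', np.float64(0.0114)) (array([ 478.5, -354.4]), array([22.2, 62.1]), 82.8, 129, 'z', np.float64(0.0312)) (array([ 493.7, -217.1]), array([23.9, 60. ]), 83.8, 142, 'z', np.float64(0.0315))
side
 top (array([558.3, -22.8]), array([33.5, 54. ]), 80.0, 233, 'z', np.float64(0.1073))
 top (array([574.9,  47. ]), array([30.2, 29.2]), 51.3, 95, 'z', np.float64(0.107))
 manif (array([610.8,   5.5]), array([104.6,  50.2]), 74.8, 359, 'z', np.float64(0.0446))
 carrier (array([596.7,   4.9]), array([184., 180.]), 75.6, 1484, 'z', np.float64(0.0072))
 board (array([454.1, 260.1]), arr
[... 323 characters left out ...]
p (array([559. , -21.4]), array([36.5, 55. ]), 80.4, 568, 'z', np.float64(0.1081))
 top (array([576.2,  50.9]), array([31.7, 33. ]), 9.8, 268, 'z', np.float64(0.1078))
 manif (array([601. ,  11.6]), array([111.3,  72.6]), 74.6, 1057, 'z', np.float64(0.0451))
 carrier (array([596.7,   6.1]), array([186.3, 180.6]), 75.6, 4143, 'z', np.float64(0.0075))
 board (array([455.2, 261.3]), array([132.6, 209.2]), 11.7, 6287, 'z', np.float64(0.0094))
 nest (array([ 485.7, -286.9]), array([171. ,  91.6]), 83.8, 3292, 'z', np.float64(0.0112)) (array([ 478.3, -356.1]), array([25.3, 61.9]), 82.2, 416, 'z', np.float64(0.0312)) (array([ 493.1, -218.3]), array([26.6, 60.9]), 84.6, 351, 'z', np.float64(0.0313))
```

View pics/scene_crop.png

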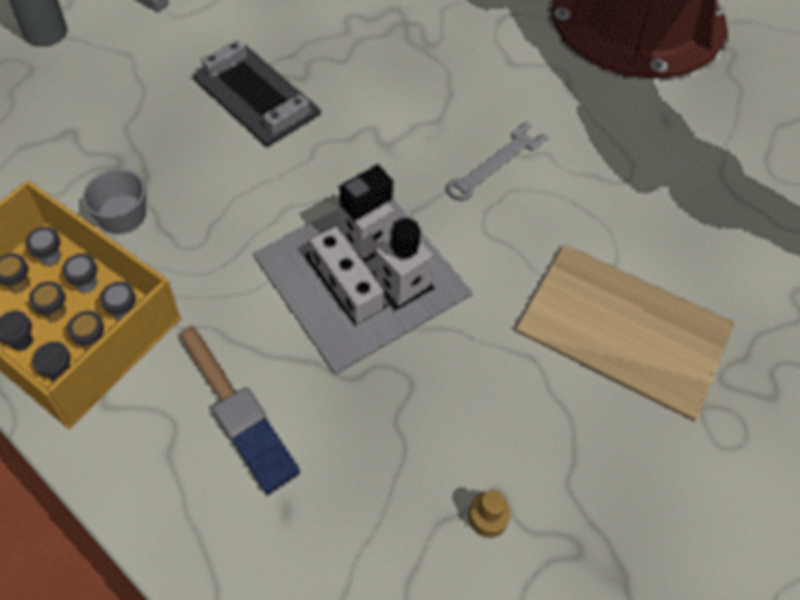

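View pics/side_crop.png

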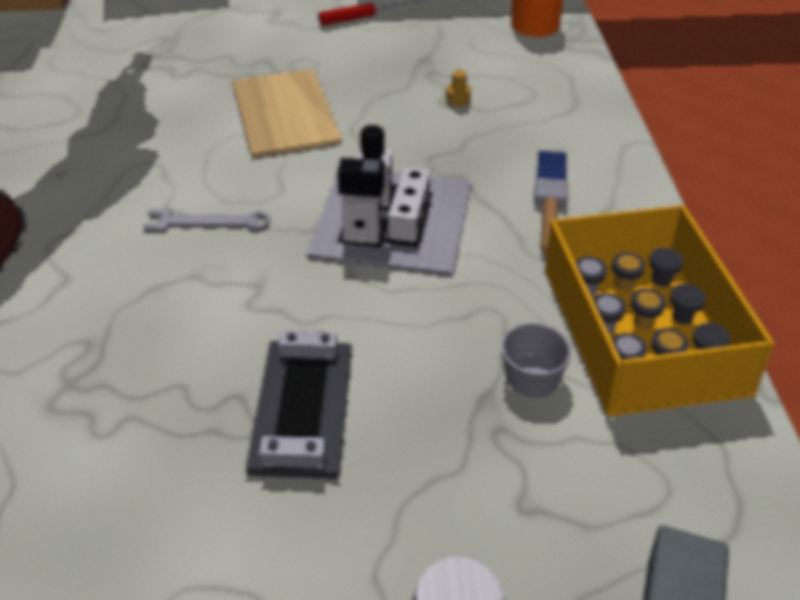

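The scene picture shows the knob valve (crop ~405,240), the coil valve (~365,190), and the manifold behind them (~345,275). The nest is at (~257,92) and the board at (~625,330). The tin and plug are well away from the route. Both views agree with the detections to about 3 mm.

```bash
cat >> h.py <<'E'
from scipy.spatial.transform import Rotation as Ro
def go(x,y,z,yaw):
    """mm, deg: world direction of tool y; prints tool-axis turn then shift (after turn)"""
    s=read_state(); R=np.array(s["tcp_rot"]); p=np.array(s["position"])*1000
    a=np.radians(yaw); Y=np.array([np.cos(a),np.sin(a),0]); 
    if Y@R[:,1]<0: Y=-Y
    Z=np.array([0,0,-1.]); T=np.stack([np.cross(Y,Z),Y,Z],1)
    print("t",round(s["time"],2),"pos",p.round(1),"gap",round(s["finger_gap"],3),"j6",round(s["joint_pos"][5],1))
    print("turn",Ro.from_matrix(R.T@T).as_rotvec(degrees=True).round(2),"shift",(T.T@(np.array([x,y,z])-p)).round(1))
E
python3 -c "
from h import *
go(567,14,250,79.6)"
```

```text
t 1.7 pos [188.1 569.8 227.3] gap 1.0 j6 77.5
turn [ 0.01  0.   -7.87] shift [-473.  -478.3  -22.7]
```

```bash
python3 -m crank '[[[0,0,-7.9],[0,0,-10],1],[[0,0,0],[-40,-40,-1],1],[[0,0,0],[-40,-40,-1],1],[[0,0,0],[-40,-40,-1],1],[[0,0,0],[-40,-40,-1],1],[[0,0,0],[-40,-40,-1],1],[[0,0,0],[-40,-40,-1],1],[[0,0,0],[-40,-40,-1],1],[[0,0,0],[-40,-40,-1],1],[[0,0,0],[-40,-40,-1],1],[[0,0,0],[-40,-40,-1],0.4],[[0,0,0],[-40,-40,0],0.4]]' && python3 -m crank '[[[0,0,0],[-33,-38,0],0.3],[[0,0,0],[0,0,0],0.3],[[0,0,0],[0,0,0],0.3]]'
python3 - <<'E'
from h import *
go(567,14,250,79.6)
p=camera("wrist"); save(p,"pics/w1.png"); print(p["K"],p["R"],p["t"])
def wpt(uv,p,z):
    K=p["K"]; d=np.array([(uv[0]-K[0,2]),(uv[1]-K[1,2])])/K[0,0]; r=np.hypot(*d); ray=np.r_[d/r*np.sin(r),np.cos(r)]
    C=-p["R"].T@p["t"]; w=p["R"].T@ray; return C+w*(z-C[2])/w[2]
for q,z in(("knob_valve_mid",.059),("coil_valve_mid",.059),("manifold_mid",.027),("carrier",0),("board",0)):
    for f in spot_point(q,p)[:1]: print(q,f,wpt(f["pixel"],p,z).round(4))
    for f in regions_of(q,p)[:1]: print(q,f["box"])
E
```

```text
time: 3.2
position: [0.5427, 0.056, 0.2476]
tcp_rot: [[-0.984, 0.18, 0.001], [0.18, 0.984, 0.0], [-0.001, 0.0, -1.0]]
wrist_force: [0.0, 0.3, -0.4]
finger_gap: 0.7
finger_force: 0.0
time: 3.58
position: [0.5671, 0.0147, 0.2472]
tcp_rot: [[-0.984, 0.18, -0.0], [0.18, 0.984, 0.0], [0.001, 0.0, -1.0]]
wrist_force: [-0.1, -0.5, 0.1]
finger_gap: 0.652
finger_force: 0.0
t 3.58 pos [567.1  14.7 247.2] gap 0.652 j6 -1.3
turn [ 0.02 -0.03  0.01] shift [-0.1 -0.7 -2.8]
[[309.70691629   0.         319.72397134]
 [  0.         309.70691629 200.69614868]
 [  0.           0.           1.        ]] [[ 1.80331709e-01  9.83605835e-01  1.87749349e-04]
 [ 9.35560502e-01 -1.71582125e-01  3.08684503e-01]
 [ 3.03656093e-01 -5.54899531e-02 -9.51164467e-01]] [-0.11599194 -0.5740506   0.22758479]
knob_valve_mid {'pixel': [353.9, 176.2], 'p': 0.82} [0.5744 0.0513 0.059 ]
knob_valve_mid [333.1, 148.0, 375.7, 203.1]
coil_valve_mid {'pixel': [286.4, 169.6], 'p': 0.62} [ 0.5534 -0.0211  0.059 ]
coil_valve_mid [266.0, 144.1, 309.6, 209.7]
manifold_mid {'pixel': [317.0, 208.8], 'p': 0.7} [0.6158 0.0015 0.027 ]
manifold_mid [277.9, 191.6, 363.7, 229.5]
carrier {'pixel': [317.8, 184.2], 'p': 0.8} [0.5917 0.0069 0.    ]
carrier [249.7, 113.0, 395.6, 255.9]
board {'pixel': [482.0, 57.8], 'p': 0.7} [0.4532 0.2594 0.    ]
board [404.1, 3.0, 550.9, 123.4]
```

View pics/w1.png

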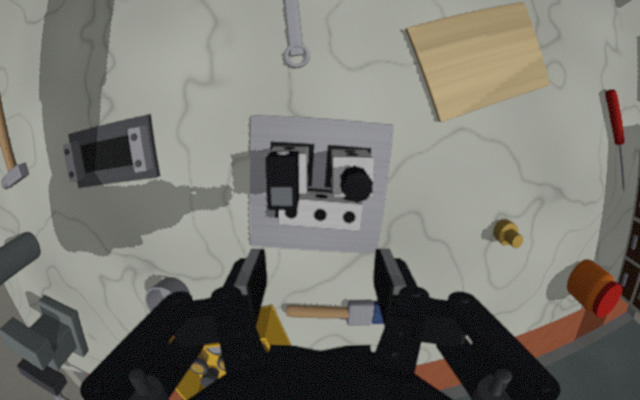

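The wrist picture shows the coil at (283,180), the knob at (356,184), and the manifold below them at (320,213). All match the earlier estimates. I'll measure again with wrist depth.

```bash
cat >> h.py <<'E'
def wcloud(p):
    K=p["K"]; z=p["range_z"]; v,u=np.mgrid[0:400,0:640]; d=np.stack([u-K[0,2],v-K[1,2]],-1)/K[0,0]; r=np.linalg.norm(d,axis=-1)+1e-9
    c=np.stack([d[...,0]/r*np.tan(r)*z,d[...,1]/r*np.tan(r)*z,z],-1); W=(c-p["t"])@p["R"]; return W[(z>0)&(r<1.2)]
def rects(W,x,y,z,minn=60):
    m=(W[:,0]>x[0])&(W[:,0]<x[1])&(W[:,1]>y[0])&(W[:,1]<y[1])&(W[:,2]>z[0])&(W[:,2]<z[1]); t=W[m]
    ij=((t[:,:2]-[x[0],y[0]])*1000).astype(int); img=np.zeros((1000,1000),np.uint8); img[ij[:,0],ij[:,1]]=1
    img=cv2.dilate(img,np.ones((5,5))); k,L=cv2.connectedComponents(img); l=L[ij[:,0],ij[:,1]]
    for i in range(1,k):
        P=t[l==i]
        if len(P)>minn:
            c,s,a=cv2.minAreaRect((P[:,:2]*1000).astype(np.float32)); print("  c",np.round(c,1),"s",np.round(s,1),"a",round(a,1),"z",round(np.median(P[:,2])*1000,1),len(P))
E
python3 - <<'E'
from h import *
p=camera("wrist"); W=wcloud(p)
print("tops");rects(W,(.48,.7),(-.12,.13),(.100,.118))
print("man");rects(W,(.48,.7),(-.12,.13),(.042,.052))
print("car");rects(W,(.48,.72),(-.12,.13),(.004,.012),300)
print("board");rects(W,(.35,.56),(.12,.4),(.005,.015),300)
E
```

```text
tops
  c [555.6 -21.8] s [30.  54.2] a 79.3 z 109.9 1737
  c [572.1  49.2] s [30.1 30. ] a 82.6 z 109.6 784
man
  c [616.7   5.1] s [100.7  34.8] a 75.4 z 45.9 1995
car
  c [594.8   6.4] s [180.4 181.3] a 75.7 z 7.8 11082
board
  c [451.6 262.7] s [130.8 201.2] a 11.5 z 9.7 11238
```

```bash
python3 -c "
from h import *
go(557.5,-21.5,90,79.4)"
```

```text
t 4.17 pos [567.3  14.6 247.4] gap 0.65 j6 -1.4
turn [0.   0.01 0.24] shift [  3.  -37.3 157.4]
```

```bash
python3 -m crank '[[[0,0,0],[3,-37,0],0.3],[[0,0,0],[0,0,40],0.3],[[0,0,0],[0,0,40],0.3],[[0,0,0],[0,0,35],0.3],[[0,0,0],[0,0,25],0.3],[[0,0,0],[0,0,17],0.3],[[0,0,0],[0,0,0],0.3],[[0,0,0],[0,0,0],-1],[[0,0,0],[0,0,0],-1],[[0,0,0],[0,0,0],-1],[[0,0,0],[0,0,0],-1],[[0,0,0],[0,0,0],-1]]'
python3 -c "
from h import *
go(557.5,-21.5,90,79.4)
p=camera('side'); save(p,'pics/s2.png'); cv2.imwrite('pics/s2c.png',cv2.resize(p['pixels'][100:260,220:420,::-1],(800,640))[:600])"
```

```text
time: 5.68
position: [0.5589, -0.0215, 0.092]
tcp_rot: [[-0.984, 0.18, 0.003], [0.18, 0.984, -0.0], [-0.003, 0.0, -1.0]]
wrist_force: [1.2, 1.1, 6.2]
finger_gap: 0.332
finger_force: 60.5
t 5.67 pos [558.9 -21.5  92. ] gap 0.332 j6 -5.3
turn [0.   0.17 0.24] shift [ 1.4 -0.2  2. ]
```

View pics/s2c.png

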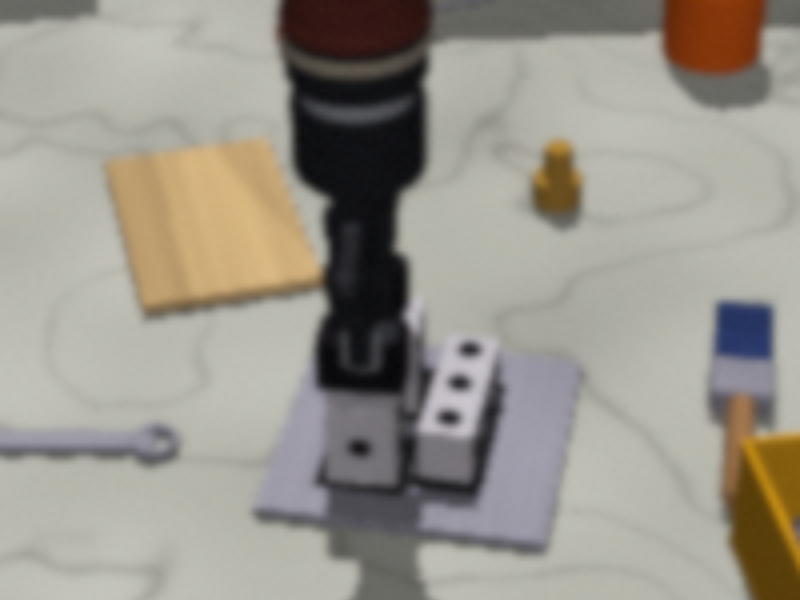

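Grip is good: 60 N at about 28 mm. The picture shows the fingers on the coil at (360,355), with the valve still standing.

```bash
python3 -m crank '[[[0,0,0],[0,0,-15],-1],[[0,0,0],[0,0,-30],-1],[[0,0,0],[0,0,-40],-1],[[0,0,0],[0,0,-40],-1],[[0,0,0],[0,0,-15],-1],[[0,0,0],[0,0,0],-1]]'
python3 -c "
from h import *
go(443.8,308,232,79.6)"
```

```text
time: 6.48
position: [0.5581, -0.0215, 0.2307]
tcp_rot: [[-0.984, 0.18, 0.001], [0.18, 0.984, -0.0], [-0.001, -0.0, -1.0]]
wrist_force: [0.3, -1.0, -3.6]
finger_gap: 0.334
finger_force: 60.0
t 6.47 pos [558.1 -21.5 230.7] gap 0.334 j6 -5.3
turn [-0.    0.06  0.03] shift [171.9 303.4  -1.3]
```

```bash
python3 -m crank '[[[0,0,0],[10,18,0],-1],[[0,0,0],[20,35,0],-1],[[0,0,0],[24,42,0],-1],[[0,0,0],[24,42,0],-1],[[0,0,0],[24,43,0],-1],[[0,0,0],[24,43,0],-1],[[0,0,0],[24,42,0],-1],[[0,0,0],[14,25,0],-1],[[0,0,0],[8,13,0],-1],[[0,0,0],[0,0,0],-1],[[0,0,0],[0,0,0],-1]]'
python3 -c "
from h import *
go(443.8,308,94,79.6)
p=camera('wrist'); W=wcloud(p); rects(W,(.35,.56),(.12,.4),(.005,.015),300)"
```

```text
time: 7.85
position: [0.4431, 0.3069, 0.2298]
tcp_rot: [[-0.984, 0.181, -0.001], [0.181, 0.984, -0.001], [0.0, -0.001, -1.0]]
wrist_force: [0.8, 0.4, -4.0]
finger_gap: 0.331
finger_force: 60.2
t 7.85 pos [443.1 306.9 229.8] gap 0.331 j6 31.2
turn [-0.03 -0.03 -0.  ] shift [ -0.5   1.2 135.8]
  c [451.  263.5] s [131.3 200.7] a 11.7 z 9.8 12651
```

```bash
python3 -m crank '[[[0,0,0],[0,0,30],-1],[[0,0,0],[0,0,40],-1],[[0,0,0],[0,0,30],-1],[[0,0,0],[0,0,20],-1],[[0,0,0],[0,0,10],-1],[[0,0,0],[0,0,2],-1],[[0,0,0],[0,0,1.5],-1],[[0,0,0],[0,0,0],-1],[[0,0,0],[0,0,0],-1]]'
```

```text
time: 9.02
position: [0.4434, 0.3078, 0.0974]
tcp_rot: [[-0.984, 0.18, 0.001], [0.18, 0.984, 0.0], [-0.001, 0.001, -1.0]]
wrist_force: [0.5, 1.1, -3.7]
finger_gap: 0.333
finger_force: 60.1
```

```bash
python3 -m crank '[[[0,0,0],[0,0,1.5],-1],[[0,0,0],[0,0,0],-1],[[0,0,0],[0,0,1],-1],[[0,0,0],[0,0,0],-1],[[0,0,0],[0,0,0],-1]]'
```

```text
time: 9.65
position: [0.4431, 0.3076, 0.0943]
tcp_rot: [[-0.984, 0.18, 0.0], [0.18, 0.984, 0.0], [-0.0, 0.0, -1.0]]
wrist_force: [-0.9, -0.1, -4.3]
finger_gap: 0.335
finger_force: 60.1
```

```bash
python3 -m crank '[[[0,0,0],[0,0,1],-1],[[0,0,0],[0,0,0],-1],[[0,0,0],[0,0,0],-1]]'
```

```text
time: 10.02
position: [0.4433, 0.3078, 0.094]
tcp_rot: [[-0.984, 0.18, 0.001], [0.18, 0.984, 0.0], [-0.001, 0.001, -1.0]]
wrist_force: [-2.6, -0.6, 6.4]
finger_gap: 0.332
finger_force: 61.3
```

```bash
python3 -m crank '[[[0,0,0],[0,0,0],0.3],[[0,0,0],[0,0,0],0.3],[[0,0,0],[0,0,0],0.3],[[0,0,0],[0,0,0],0.3],[[0,0,0],[0,0,-15],0.3],[[0,0,0],[0,0,-40],0.3],[[0,0,0],[0,0,-50],0.3],[[0,0,0],[0,0,-30],0.3]]'
python3 -c "
from h import *
go(574.5,49.8,230,79.6)
p=camera('wrist'); W=wcloud(p); rects(W,(.35,.56),(.12,.4),(.1,.12),60)"
```

```text
time: 11.02
position: [0.4437, 0.3079, 0.2323]
tcp_rot: [[-0.984, 0.18, 0.003], [0.18, 0.984, 0.001], [-0.003, 0.002, -1.0]]
wrist_force: [-0.3, 0.1, -0.0]
finger_gap: 0.649
finger_force: 0.0
t 11.03 pos [443.7 307.9 232.3] gap 0.649 j6 31.2
turn [0.11 0.18 0.04] shift [-175.2 -230.3    2.3]
  c [440.2 307.7] s [29.8 55.7] a 78.8 z 111.9 1975
```

```bash
python3 -m crank '[[[0,0,0],[-20,-27,0],0.3],[[0,0,0],[-35,-46,0],0.3],[[0,0,0],[-35,-46,0],0.3],[[0,0,0],[-35,-46,0],0.3],[[0,0,0],[-30,-39,0],0.3],[[0,0,0],[-20,-26,0],0.3],[[0,0,0],[0,0,0],0.3],[[0,0,0],[0,0,0],0.3]]'
python3 -c "
from h import *
go(574.8,49.6,90,79.6)
p=camera('wrist'); W=wcloud(p); 
rects(W,(.48,.7),(-.12,.13),(.100,.118))
rects(W,(.48,.7),(-.12,.13),(.042,.052))"
```

```text
time: 12.08
position: [0.5736, 0.0503, 0.2288]
tcp_rot: [[-0.984, 0.18, 0.0], [0.18, 0.984, 0.0], [-0.0, 0.0, -1.0]]
wrist_force: [0.0, -0.1, -0.2]
finger_gap: 0.65
finger_force: 0.0
t 12.07 pos [573.6  50.3 228.8] gap 0.65 j6 2.4
turn [0.02 0.01 0.03] shift [ -1.3  -0.5 138.8]
  c [572.5  49.4] s [31.6 30.6] a 27.0 z 109.6 900
  c [616.5   5.4] s [100.3  35.2] a 74.8 z 45.9 2421
```

```bash
python3 -m crank '[[[0,0,0],[-1,0,20],0.3],[[0,0,0],[0,0,40],0.3],[[0,0,0],[0,0,35],0.3],[[0,0,0],[0,0,25],0.3],[[0,0,0],[0,0,18],0.3],[[0,0,0],[0,0,0],0.3],[[0,0,0],[0,0,0],-1],[[0,0,0],[0,0,0],-1],[[0,0,0],[0,0,0],-1],[[0,0,0],[0,0,0],-1],[[0,0,0],[0,0,0],-1]]'
```

```text
time: 13.5
position: [0.5757, 0.0498, 0.092]
tcp_rot: [[-0.984, 0.18, 0.002], [0.18, 0.984, 0.0], [-0.002, 0.001, -1.0]]
wrist_force: [-0.5, 2.4, 6.1]
finger_gap: 0.319
finger_force: 59.6
```

```bash
python3 -m crank '[[[0,0,0],[0,0,-10],-1],[[0,0,0],[0,0,-20],-1],[[0,0,0],[0,0,-35],-1],[[0,0,0],[0,0,-40],-1],[[0,0,0],[0,0,-25],-1],[[0,0,0],[0,0,-10],-1],[[0,0,0],[0,0,0],-1]]'
python3 -c "
from h import *
go(462,218,232,79.6)"
```

```text
time: 14.38
position: [0.5751, 0.0497, 0.2308]
tcp_rot: [[-0.984, 0.18, 0.001], [0.18, 0.984, -0.0], [-0.001, 0.0, -1.0]]
wrist_force: [-0.3, 0.6, -5.4]
finger_gap: 0.316
finger_force: 59.8
t 14.38 pos [575.1  49.7 230.8] gap 0.316 j6 2.3
turn [0.01 0.05 0.03] shift [141.6 145.2  -1.2]
```

```bash
python3 -m crank '[[[0,0,0],[10,10,0],-1],[[0,0,0],[20,20,0],-1],[[0,0,0],[30,30,0],-1],[[0,0,0],[30,30,0],-1],[[0,0,0],[26,28,0],-1],[[0,0,0],[17,18,0],-1],[[0,0,0],[9,9,0],-1],[[0,0,0],[0,0,30],-1],[[0,0,0],[0,0,40],-1],[[0,0,0],[0,0,30],-1],[[0,0,0],[0,0,20],-1],[[0,0,0],[0,0,10],-1]]' && python3 -m crank '[[[0,0,0],[0,0,3],-1],[[0,0,0],[0,0,1],-1],[[0,0,0],[0,0,0],-1],[[0,0,0],[0,0,0],-1]]'
```

```text
time: 15.88
position: [0.4607, 0.2177, 0.0992]
tcp_rot: [[-0.984, 0.18, -0.001], [0.18, 0.984, -0.0], [0.001, -0.0, -1.0]]
wrist_force: [0.2, -0.4, -4.0]
finger_gap: 0.319
finger_force: 59.9
time: 16.38
position: [0.4616, 0.218, 0.0969]
tcp_rot: [[-0.984, 0.18, 0.001], [0.18, 0.984, 0.0], [-0.001, 0.0, -1.0]]
wrist_force: [0.3, -0.5, -4.5]
finger_gap: 0.323
finger_force: 59.9
```

```bash
python3 -m crank '[[[0,0,0],[0,0,1.5],-1],[[0,0,0],[0,0,0],-1],[[0,0,0],[0,0,1],-1],[[0,0,0],[0,0,0],-1],[[0,0,0],[0,0,0],-1]]'
```

```text
time: 17.0
position: [0.4613, 0.2179, 0.094]
tcp_rot: [[-0.984, 0.18, 0.0], [0.18, 0.984, 0.0], [-0.0, 0.0, -1.0]]
wrist_force: [-1.8, -0.2, -0.9]
finger_gap: 0.32
finger_force: 60.1
```

```bash
python3 -m crank '[[[0,0,0],[0,0,0.4],-1],[[0,0,0],[0,0,0],-1],[[0,0,0],[0,0,0],0.3],[[0,0,0],[0,0,0],0.3],[[0,0,0],[0,0,0],0.3],[[0,0,0],[0,0,0],0.3],[[0,0,0],[0,0,-10],0.3],[[0,0,0],[0,0,-30],0.3],[[0,0,0],[0,0,-50],0.3],[[0,0,0],[0,0,-45],0.3],[[0,0,0],[0,0,0],0.3]]'
python3 -c "
from h import *
go(617.5,5,200,165)
p=camera('wrist'); W=wcloud(p); save(p,'pics/w3.png'); rects(W,(.35,.56),(.12,.4),(.1,.12),60)
rects(W,(.35,.56),(.12,.4),(.005,.015),300)
rects(W,(.48,.7),(-.12,.13),(.042,.052))"
```

```text
time: 18.38
position: [0.4631, 0.2183, 0.2332]
tcp_rot: [[-0.984, 0.18, 0.007], [0.18, 0.984, 0.001], [-0.007, 0.003, -1.0]]
wrist_force: [0.2, 0.8, -0.4]
finger_gap: 0.65
finger_force: 0.0
t 18.38 pos [463.1 218.3 233.2] gap 0.65 j6 20.9
turn [ -0.16   0.41 -85.37] shift [ 166.  -204.3   33.2]
  c [439.9 307.4] s [30.7 55.6] a 79.9 z 111.8 1984
  c [458.  217.7] s [30.3 31.7] a 80.9 z 111.6 902
  c [451.5 263.5] s [131.4 200.9] a 11.5 z 9.8 10794
  c [470.1 366. ] s [22.3 62.6] a 79.6 z 9.8 403
```

View pics/w3.png

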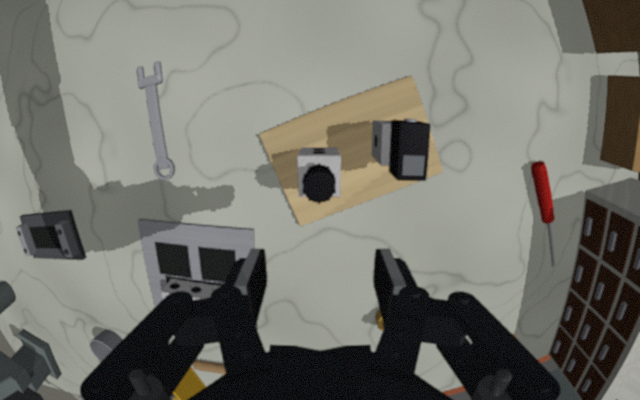

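Both valves stand upright on the board: the knob valve at (320,180) and the coil valve at (405,150), fingers clear. Next I turn for the manifold.

```bash
python3 -m crank '[[[0,0,10.5],[0,0,0],0.5],[[0,0,10.5],[0,0,0],0.5],[[0,0,10.5],[0,0,0],0.5],[[0,0,10.5],[0,0,0],0.5],[[0,0,10.5],[0,0,0],0.5],[[0,0,10.5],[0,0,0],0.5],[[0,0,10.5],[0,0,0],0.5],[[0,0,10.5],[0,0,0],0.5],[[0,0,10.6],[0,0,0],0.5],[[0,0,0],[0,0,0],0.5]]'
python3 -c "
from h import *
go(617.5,5,200,-15)"
```

```text
time: 19.68
position: [0.4607, 0.2178, 0.2274]
tcp_rot: [[0.257, 0.966, -0.002], [0.966, -0.257, -0.0], [-0.001, -0.001, -1.0]]
wrist_force: [-0.9, -0.4, -0.1]
finger_gap: 0.75
finger_force: 0.0
t 19.68 pos [460.7 217.8 227.4] gap 0.75 j6 115.5
turn [-0.08  0.03  0.11] shift [-165.   206.5   27.4]
```

```bash
python3 -m crank '[[[0,0,0],[-15,19,0],0.5],[[0,0,0],[-30,37,0],0.5],[[0,0,0],[-35,44,0],0.5],[[0,0,0],[-35,44,0],0.5],[[0,0,0],[-30,37,0],0.5],[[0,0,0],[-20,25,10],0.5],[[0,0,0],[0,0,17],0.5],[[0,0,0],[0,0,0],0.5],[[0,0,0],[0,0,0],0.5]]'
python3 -c "
from h import *
go(617.5,5,200,-15)
p=camera('wrist'); W=wcloud(p)
rects(W,(.48,.7),(-.12,.13),(.041,.053))
rects(W,(.48,.72),(-.12,.13),(.004,.012),300)
for n in('scene','side'):
    q=camera(n); V=cloud(q)[q['range_z']>0]; print(n); rects(V,(.56,.7),(-.12,.13),(.041,.053))"
```

```text
time: 20.8
position: [0.6171, 0.0063, 0.2017]
tcp_rot: [[0.256, 0.967, -0.0], [0.967, -0.256, 0.0], [0.0, -0.0, -1.0]]
wrist_force: [0.4, -0.1, -0.1]
finger_gap: 0.748
finger_force: 0.0
t 20.8 pos [617.1   6.3 201.7] gap 0.748 j6 93.3
turn [-0.   -0.01  0.17] shift [-1.2  0.7  1.7]
  c [616.8   5.3] s [99.7 34.2] a 74.4 z 45.9 3209
  c [594.5   5.9] s [181.  181.1] a 75.6 z 7.9 19853
scene
  c [619.7   7.9] s [100.6  34.9] a 74.6 z 45.5 636
side
  c [619.1   4.6] s [106.2  34.2] a 74.5 z 44.8 352
```

```bash
python3 -m crank '[[[0,0,0.5],[-0.5,1,30],0.5],[[0,0,0],[0,0,50],0.5],[[0,0,0],[0,0,45],0.5],[[0,0,0],[0,0,28],0.5],[[0,0,0],[0,0,14],0.5],[[0,0,0],[0,0,4],0.5],[[0,0,0],[0,0,0],0.5],[[0,0,0],[0,0,0],-1],[[0,0,0],[0,0,0],-1],[[0,0,0],[0,0,0],-1],[[0,0,0],[0,0,0],-1],[[0,0,0],[0,0,0],-1]]'
```

```text
time: 22.45
position: [0.6191, 0.0045, 0.0318]
tcp_rot: [[0.267, 0.964, 0.002], [0.964, -0.267, -0.0], [0.0, 0.002, -1.0]]
wrist_force: [-1.7, 1.1, 5.6]
finger_gap: 0.375
finger_force: 60.9
```

```bash
python3 -m crank '[[[0,0,0],[0,0,-10],-1],[[0,0,0],[0,0,-20],-1],[[0,0,0],[0,0,-35],-1],[[0,0,0],[0,0,-40],-1],[[0,0,0],[0,0,-25],-1],[[0,0,0],[0,0,-10],-1],[[0,0,-9.4],[0,0,0],-1],[[0,0,0],[0,0,0],-1]]'
python3 -c "
from h import *
go(485.2,-287.5,170,-6.1)"
```

```text
time: 23.45
position: [0.6181, 0.0046, 0.17]
tcp_rot: [[0.107, 0.994, -0.001], [0.994, -0.107, 0.0], [0.0, -0.001, -1.0]]
wrist_force: [0.0, 0.0, -3.8]
finger_gap: 0.376
finger_force: 60.4
t 23.45 pos [618.1   4.6 170. ] gap 0.376 j6 84.4
turn [-0.05 -0.01 -0.02] shift [-304.6 -101.1   -0. ]
```

```bash
python3 -m crank '[[[0,0,0],[-15,-5,0],-1],[[0,0,0],[-30,-10,0],-1],[[0,0,0],[-40,-13,0],-1],[[0,0,0],[-45,-15,0],-1],[[0,0,0],[-45,-15,0],-1],[[0,0,0],[-45,-15,0],-1],[[0,0,0],[-40,-13,0],-1],[[0,0,0],[-28,-9,0],-1],[[0,0,0],[-17,-6,0],-1],[[0,0,0],[0,0,0],-1],[[0,0,0],[0,0,0],-1]]'
python3 - <<'E'
from h import *
go(485.2,-287.5,40,-6.1)
p=camera('wrist'); W=wcloud(p); save(p,'pics/w4.png')
print("cheeks");rects(W,(.40,.58),(-.42,-.16),(.028,.036))
print("manifold top");rects(W,(.40,.58),(-.42,-.16),(.16,.20))
print("plate");rects(W,(.40,.58),(-.42,-.16),(.008,.016),200)
W2=W[(abs(W[:,0]-.485)<.1)&(abs(W[:,1]+.287)<.1)]; print(np.histogram(W2[:,2],np.arange(-.01,.22,.01)))
E
```

```text
time: 24.82
position: [0.4859, -0.2873, 0.1703]
tcp_rot: [[0.106, 0.994, -0.0], [0.994, -0.106, 0.001], [0.001, -0.0, -1.0]]
wrist_force: [-0.8, -1.0, -4.9]
finger_gap: 0.38
finger_force: 60.4
t 24.82 pos [ 485.9 -287.3  170.3] gap 0.38 j6 52.2
turn [-0.01 -0.04  0.03] shift [ -0.2  -0.7 130.3]
cheeks
  c [ 490.7 -220.7] s [19.4 59.6] a 83.8 z 31.9 1351
manifold top
  c [ 485.7 -287.1] s [100.4  59.7] a 84.5 z 184.4 13694
plate
  c [ 483.5 -282.5] s [153.1  90.5] a 83.9 z 11.9 4658
(array([10975,  7264,  4623,     9,  1356,     0,     0,     0,     0,
           0,     0,     0,     0,     0,     0,   101,   198,   273,
         293, 12319,   809,   808]), array([-0.01,  0.  ,  0.01,  0.02,  0.03,  0.04,  0.05,  0.06,  0.07,
        0.08,  0.09,  0.1 ,  0.11,  0.12,  0.13,  0.14,  0.15,  0.16,
        0.17,  0.18,  0.19,  0.2 ,  0.21]))
```

View pics/w4.png

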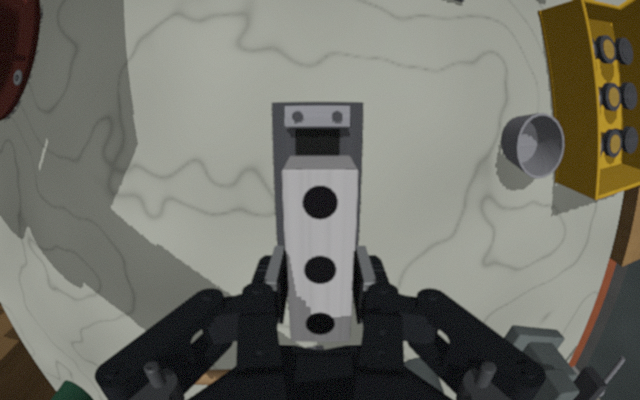

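The manifold is held level above the nest, with the far cheek visible at (318,116) and the sides parallel. About 1 mm of correction is needed, then I lower it.

```bash
python3 -m crank '[[[0,0,0],[-1.3,-1.1,20],-1],[[0,0,0],[0,0,40],-1],[[0,0,0],[0,0,35],-1],[[0,0,0],[0,0,20],-1],[[0,0,0],[0,0,10],-1],[[0,0,0],[0,0,5],-1],[[0,0,0],[0,0,2],-1],[[0,0,0],[0,0,0],-1],[[0,0,0],[0,0,0],-1]]'
```

```text
time: 26.0
position: [0.4849, -0.2896, 0.039]
tcp_rot: [[0.106, 0.994, 0.001], [0.994, -0.106, -0.001], [-0.001, 0.001, -1.0]]
wrist_force: [0.2, 1.0, -3.9]
finger_gap: 0.376
finger_force: 60.4
```

```bash
python3 -m crank '[[[0,0,0],[0.7,0,1.5],-1],[[0,0,0],[0,0,0],-1],[[0,0,0],[0,0,1],-1],[[0,0,0],[0,0,0],-1],[[0,0,0],[0,0,0],-1]]'
```

```text
time: 26.62
position: [0.4846, -0.2885, 0.0358]
tcp_rot: [[0.106, 0.994, -0.0], [0.994, -0.106, 0.0], [0.0, -0.0, -1.0]]
wrist_force: [0.2, -0.3, -3.2]
finger_gap: 0.38
finger_force: 60.5
```

```bash
python3 -m crank '[[[0,0,0],[0,0,0.8],-1],[[0,0,0],[0,0,0],-1],[[0,0,0],[0,0,0],-1]]'
```

```text
time: 27.0
position: [0.4846, -0.2886, 0.0358]
tcp_rot: [[0.106, 0.994, 0.0], [0.994, -0.106, -0.0], [-0.0, 0.0, -1.0]]
wrist_force: [-3.5, 2.9, 4.7]
finger_gap: 0.378
finger_force: 61.5
```

```bash
python3 -m crank '[[[0,0,0],[0,0,0],0.3],[[0,0,0],[0,0,0],0.3],[[0,0,0],[0,0,0],0.3],[[0,0,0],[0,0,0],0.3],[[0,0,0],[0,0,-10],0.3],[[0,0,0],[0,0,-30],0.3],[[0,0,0],[0,0,-50],0.3],[[0,0,0],[0,0,-60],0.3],[[0,0,0],[0,0,-45],0.3],[[0,0,0],[0,0,0],0.3]]'
python3 - <<'E'
from h import *
go(462,218,232,79.6)
for n in('wrist','scene','side'):
    q=camera(n); V=wcloud(q) if n=='wrist' else cloud(q)[q['range_z']>0]; print(n)
    rects(V,(.40,.58),(-.42,-.16),(.045,.056)); rects(V,(.40,.58),(-.42,-.16),(.028,.036)); 
    rects(V,(.35,.56),(.12,.4),(.1,.118),60)
    if n=='wrist': save(q,'pics/w5.png')
E
```

```text
time: 28.25
position: [0.4861, -0.2899, 0.2353]
tcp_rot: [[0.106, 0.994, 0.005], [0.994, -0.106, -0.005], [-0.005, 0.006, -1.0]]
wrist_force: [0.2, -0.1, -0.6]
finger_gap: 0.651
finger_force: 0.0
t 28.25 pos [ 486.1 -289.9  235.3] gap 0.651 j6 52.0
turn [ 8.000e-02  4.700e-01 -8.566e+01] shift [115.3 495.2   3.3]
wrist
  c [ 484.5 -288.7] s [100.8  34.6] a 84.6 z 49.9 2716
  c [ 475.3 -356.8] s [20.  59.5] a 83.9 z 31.9 766
  c [ 490.3 -219.9] s [18.2 60.6] a 83.9 z 32.0 869
scene
  c [ 486.9 -286.4] s [104.2  36.2] a 83.7 z 49.1 387
  c [ 478.5 -353.9] s [21.2 62.3] a 83.2 z 31.8 84
  c [ 493.6 -216. ] s [23.5 59.2] a 84.3 z 31.4 143
  c [ 503.7 -280.7] s [ 31.8 101.3] a 12.2 z 31.6 72
  c [444.4 309.7] s [30.3 56. ] a 79.0 z 111.4 438
  c [462.3 220.2] s [28.9 30.3] a 25.9 z 110.7 190
side
  c [ 486.3 -288.9] s [102.7  34.3] a 83.8 z 48.7 684
  c [ 477.2 -357.8] s [22.9 60.2] a 83.9 z 31.0 293
  c [ 492.3 -220.2] s [23.6 59.6] a 82.5 z 30.9 158
```

View pics/w5.png

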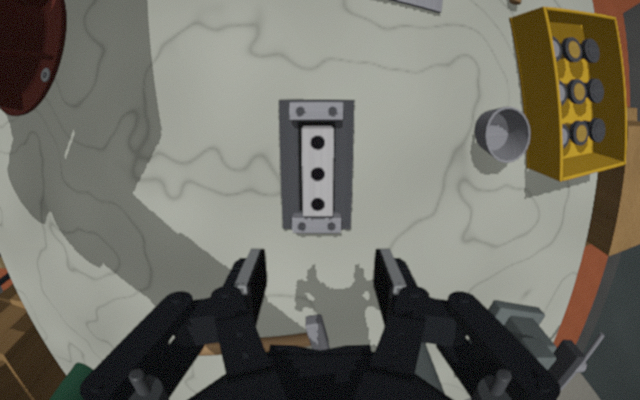

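The manifold lies between the cheeks, centred to about 2 mm (manifold centre at (317,173), cheeks at (316,110) and (316,225)). Next I fetch the knob valve.

```bash
python3 -m crank '[[[0,0,-9.5],[0,0,0],0.3],[[0,0,-9.5],[0,0,0],0.3],[[0,0,-9.5],[0,0,0],0.3],[[0,0,-9.5],[0,0,0],0.3],[[0,0,-9.5],[0,0,0],0.3],[[0,0,-9.5],[0,0,0],0.3],[[0,0,-9.5],[0,0,0],0.3],[[0,0,-9.5],[0,0,0],0.3],[[0,0,-9.7],[0,0,0],0.3],[[0,0,0],[0,0,0],0.3]]' && python3 -m crank '[[[0,0,0],[5,20,0],0.3],[[0,0,0],[10,40,0],0.3],[[0,0,0],[12,52,0],0.3],[[0,0,0],[12,52,0],0.3],[[0,0,0],[12,52,0],0.3],[[0,0,0],[12,52,0],0.3],[[0,0,0],[12,52,0],0.3],[[0,0,0],[12,52,0],0.3],[[0,0,0],[12,52,0],0.3],[[0,0,0],[9,40,0],0.3],[[0,0,0],[5,20,0],0.3],[[0,0,0],[0,0,0],0.3]]'
python3 - <<'E'
from h import *
go(461.3,217.9,94,79.6)
W=wcloud(camera('wrist')); rects(W,(.35,.56),(.12,.4),(.1,.12),60)
E
```

```text
time: 29.65
position: [0.4841, -0.2881, 0.2286]
tcp_rot: [[-0.983, 0.181, -0.002], [0.181, 0.983, 0.002], [0.002, 0.001, -1.0]]
wrist_force: [0.9, 0.3, 0.2]
finger_gap: 0.65
finger_force: 0.0
time: 31.15
position: [0.4593, 0.2095, 0.2297]
tcp_rot: [[-0.984, 0.179, -0.001], [0.179, 0.984, 0.0], [0.001, -0.0, -1.0]]
wrist_force: [-0.4, -0.6, -0.0]
finger_gap: 0.653
finger_force: 0.0
t 31.15 pos [459.3 209.5 229.7] gap 0.653 j6 20.0
turn [-0.   -0.05  0.06] shift [ -0.5   8.6 135.7]
  c [440.2 307.3] s [30.5 54.7] a 79.1 z 111.8 2000
  c [458.3 217.8] s [30.2 31.9] a 81.3 z 111.6 922
```

```bash
python3 -m crank '[[[0,0,0],[-0.5,8.6,0],0.3],[[0,0,0],[0,0,35],0.3],[[0,0,0],[0,0,40],0.3],[[0,0,0],[0,0,30],0.3],[[0,0,0],[0,0,20],0.3],[[0,0,0],[0,0,10.5],0.3],[[0,0,0],[0,0,0],0.3],[[0,0,0],[0,0,0],-1],[[0,0,0],[0,0,0],-1],[[0,0,0],[0,0,0],-1],[[0,0,0],[0,0,0],-1],[[0,0,0],[0,0,0],-1]]' && python3 -m crank '[[[0,0,0],[0,0,-10],-1],[[0,0,0],[0,0,-20],-1],[[0,0,0],[0,0,-35],-1],[[0,0,0],[0,0,-40],-1],[[0,0,0],[0,0,-22],-1],[[0,0,0],[0,0,-8],-1],[[0,0,0],[0,0,0],-1]]'
python3 -c "
from h import *
go(575.5,49.7,230,79.6)"
```

```text
time: 32.7
position: [0.4635, 0.2166, 0.0961]
tcp_rot: [[-0.984, 0.18, 0.002], [0.18, 0.984, 0.001], [-0.002, 0.001, -1.0]]
wrist_force: [-1.2, 1.1, 5.8]
finger_gap: 0.316
finger_force: 59.2
time: 33.58
position: [0.4627, 0.2163, 0.2299]
tcp_rot: [[-0.984, 0.18, 0.0], [0.18, 0.984, 0.0], [-0.0, 0.0, -1.0]]
wrist_force: [-0.6, 0.1, -4.6]
finger_gap: 0.32
finger_force: 59.7
t 33.58 pos [462.7 216.3 229.9] gap 0.32 j6 20.7
turn [0.01 0.02 0.03] shift [-1.410e+02 -1.435e+02 -1.000e-01]
```

```bash
python3 -m crank '[[[0,0,0],[-10,-10,0],-1],[[0,0,0],[-20,-20,0],-1],[[0,0,0],[-30,-30,0],-1],[[0,0,0],[-30,-31,0],-1],[[0,0,0],[-26,-27,0],-1],[[0,0,0],[-17,-17,0],-1],[[0,0,0],[-8.5,-8.5,0],-1],[[0,0,0],[0,0,0],-1],[[0,0,0],[0,0,0],-1]]'
python3 -c "
from h import *
go(576,49.7,98,79.6)"
```

```text
time: 34.7
position: [0.5755, 0.0506, 0.2297]
tcp_rot: [[-0.984, 0.179, -0.0], [0.179, 0.984, 0.0], [0.0, 0.0, -1.0]]
wrist_force: [-0.9, -0.2, -3.3]
finger_gap: 0.316
finger_force: 59.8
t 34.7 pos [575.5  50.6 229.7] gap 0.316 j6 2.4
turn [ 0.02 -0.02  0.09] shift [ -0.6  -0.8 131.7]
```

```bash
python3 -m crank '[[[0,0,0],[-0.5,-0.8,25],-1],[[0,0,0],[0,0,40],-1],[[0,0,0],[0,0,35],-1],[[0,0,0],[0,0,20],-1],[[0,0,0],[0,0,10],-1],[[0,0,0],[0,0,2],-1],[[0,0,0],[0,0,0],-1],[[0,0,0],[0,0,1.5],-1],[[0,0,0],[0,0,0],-1],[[0,0,0],[0,0,0],-1]]'
```

```text
time: 35.95
position: [0.5765, 0.0487, 0.0963]
tcp_rot: [[-0.984, 0.18, 0.0], [0.18, 0.984, 0.0], [-0.0, 0.0, -1.0]]
wrist_force: [-0.3, -0.2, -4.7]
finger_gap: 0.318
finger_force: 59.8
```

```bash
python3 -m crank '[[[0,0,0],[0,0.7,1],-1],[[0,0,0],[0,0,0],-1],[[0,0,0],[0,0,1],-1],[[0,0,0],[0,0,0],-1],[[0,0,0],[0,0,0],-1]]'
```

```text
time: 36.58
position: [0.5765, 0.0495, 0.0943]
tcp_rot: [[-0.984, 0.18, 0.0], [0.18, 0.984, 0.0], [-0.0, 0.0, -1.0]]
wrist_force: [-0.6, 0.4, -1.8]
finger_gap: 0.314
finger_force: 60.0
```

Touching; a little more, then release and go up.

```bash
python3 -m crank '[[[0,0,0],[0,0,0.4],-1],[[0,0,0],[0,0,0],-1],[[0,0,0],[0,0,0],0.3],[[0,0,0],[0,0,0],0.3],[[0,0,0],[0,0,0],0.3],[[0,0,0],[0,0,0],0.3],[[0,0,0],[0,0,-10],0.3],[[0,0,0],[0,0,-30],0.3],[[0,0,0],[0,0,-50],0.3],[[0,0,0],[0,0,-45],0.3],[[0,0,0],[0,0,0],0.3]]'
python3 -c "
from h import *
go(443.2,307.7,230,79.6)
W=wcloud(camera('wrist')); rects(W,(.48,.7),(-.12,.13),(.100,.118))"
```

```text
time: 37.95
position: [0.5784, 0.0492, 0.2339]
tcp_rot: [[-0.984, 0.18, 0.007], [0.18, 0.984, -0.001], [-0.007, 0.0, -1.0]]
wrist_force: [0.0, -0.3, -1.1]
finger_gap: 0.65
finger_force: 0.0
t 37.95 pos [578.4  49.2 233.9] gap 0.65 j6 2.3
turn [0.02 0.43 0.04] shift [179.7 229.8   3.9]
  c [571.6  50.4] s [30.6 31.4] a 79.0 z 109.6 892
```

```bash
python3 -m crank '[[[0,0,0],[18,24,0],0.3],[[0,0,0],[32,41,0],0.3],[[0,0,0],[36,46,0],0.3],[[0,0,0],[36,46,0],0.3],[[0,0,0],[32,41,0],0.3],[[0,0,0],[16,21,0],0.3],[[0,0,0],[8,11,0],0.3],[[0,0,0],[0,0,0],0.3],[[0,0,0],[0,0,0],0.3]]'
python3 - <<'E'
from h import *
go(443.2,307.7,94,79.6)
W=wcloud(camera('wrist')); rects(W,(.35,.56),(.12,.4),(.1,.12),60)
E
```

```text
time: 39.12
position: [0.4432, 0.3069, 0.2284]
tcp_rot: [[-0.983, 0.181, -0.0], [0.181, 0.983, -0.0], [0.0, -0.0, -1.0]]
wrist_force: [-1.1, 1.0, 0.3]
finger_gap: 0.651
finger_force: 0.0
t 39.12 pos [443.2 306.9 228.4] gap 0.651 j6 31.2
turn [-0.02 -0.01 -0.02] shift [  0.2   0.8 134.4]
  c [439.4 307.1] s [30.2 53.5] a 80.3 z 111.9 1987
```

```bash
python3 -m crank '[[[0,0,0],[0,0.8,0],0.3],[[0,0,0],[0,0,35],0.3],[[0,0,0],[0,0,40],0.3],[[0,0,0],[0,0,30],0.3],[[0,0,0],[0,0,20],0.3],[[0,0,0],[0,0,9.5],0.3],[[0,0,0],[0,0,0],0.3],[[0,0,0],[0,0,0],-1],[[0,0,0],[0,0,0],-1],[[0,0,0],[0,0,0],-1],[[0,0,0],[0,0,0],-1],[[0,0,0],[0,0,0],-1]]' && python3 -m crank '[[[0,0,0],[0,0,-10],-1],[[0,0,0],[0,0,-20],-1],[[0,0,0],[0,0,-35],-1],[[0,0,0],[0,0,-40],-1],[[0,0,0],[0,0,-22],-1],[[0,0,0],[0,0,-8],-1],[[0,0,0],[0,0,0],-1]]'
python3 -c "
from h import *
go(559.3,-21.5,230,79.6)"
```

```text
time: 40.67
position: [0.4437, 0.3087, 0.0957]
tcp_rot: [[-0.984, 0.18, 0.002], [0.18, 0.984, 0.001], [-0.002, 0.001, -1.0]]
wrist_force: [-0.7, -1.1, 6.2]
finger_gap: 0.328
finger_force: 60.1
time: 41.55
position: [0.443, 0.3086, 0.2295]
tcp_rot: [[-0.984, 0.18, 0.0], [0.18, 0.984, 0.0], [-0.0, 0.0, -1.0]]
wrist_force: [0.4, 0.8, -4.4]
finger_gap: 0.331
finger_force: 59.9
t 41.55 pos [443.  308.6 229.5] gap 0.331 j6 31.3
turn [0.02 0.02 0.04] shift [-174.  -303.7   -0.5]
```

```bash
python3 -m crank '[[[0,0,0],[-10,-18,0],-1],[[0,0,0],[-20,-35,0],-1],[[0,0,0],[-24,-42,0],-1],[[0,0,0],[-24,-42,0],-1],[[0,0,0],[-24,-43,0],-1],[[0,0,0],[-24,-43,0],-1],[[0,0,0],[-24,-42,0],-1],[[0,0,0],[-14,-25,0],-1],[[0,0,0],[-9,-14,0],-1],[[0,0,0],[0,0,0],-1],[[0,0,0],[0,0,0],-1]]'
python3 -c "
from h import *
go(558.4,-21.5,98,79.6)"
```

```text
time: 42.92
position: [0.558, -0.0206, 0.2289]
tcp_rot: [[-0.984, 0.179, -0.001], [0.179, 0.984, 0.001], [0.001, 0.0, -1.0]]
wrist_force: [-0.1, 0.5, -2.6]
finger_gap: 0.331
finger_force: 60.1
t 42.92 pos [558.  -20.6 228.9] gap 0.331 j6 -5.2
turn [ 0.03 -0.04  0.08] shift [ -0.6  -0.8 130.9]
```

```bash
python3 -m crank '[[[0,0,0],[-0.5,-0.5,25],-1],[[0,0,0],[0,0,40],-1],[[0,0,0],[0,0,35],-1],[[0,0,0],[0,0,20],-1],[[0,0,0],[0,0,10],-1],[[0,0,0],[0,0,2],-1],[[0,0,0],[0,0,0],-1],[[0,0,0],[0,0,1.5],-1],[[0,0,0],[0,0,0],-1],[[0,0,0],[0,0,0],-1]]'
```

```text
time: 44.18
position: [0.5589, -0.0223, 0.096]
tcp_rot: [[-0.984, 0.18, 0.0], [0.18, 0.984, -0.0], [-0.0, 0.0, -1.0]]
wrist_force: [0.6, 0.1, -4.2]
finger_gap: 0.332
finger_force: 60.1
```

```bash
python3 -m crank '[[[0,0,0],[0,0.5,1],-1],[[0,0,0],[0,0,0],-1],[[0,0,0],[0,0,1],-1],[[0,0,0],[0,0,0],-1],[[0,0,0],[0,0,0],-1]]'
```

```text
time: 44.8
position: [0.5589, -0.0218, 0.0938]
tcp_rot: [[-0.984, 0.18, 0.0], [0.18, 0.984, -0.0], [-0.0, 0.0, -1.0]]
wrist_force: [-0.4, -0.5, -1.7]
finger_gap: 0.329
finger_force: 60.3
```

```bash
python3 -m crank '[[[0,0,0],[0,0,0.4],-1],[[0,0,0],[0,0,0],-1],[[0,0,0],[0,0,0],0.3],[[0,0,0],[0,0,0],0.3],[[0,0,0],[0,0,0],0.3],[[0,0,0],[0,0,0],0.3],[[0,0,0],[0,0,-10],0.3],[[0,0,0],[0,0,-30],0.3],[[0,0,0],[0,0,-50],0.3],[[0,0,0],[0,0,-45],0.3],[[0,0,0],[0,0,0],0.3],[[0,0,0],[0,0,0],0.3]]'
python3 - <<'E'
from h import *
p=camera('wrist'); save(p,'pics/w6.png'); W=wcloud(p); rects(W,(.48,.7),(-.12,.13),(.100,.118))
for n in('scene','side'):
    q=camera(n); V=cloud(q)[q['range_z']>0]; print(n); rects(V,(.48,.7),(-.12,.13),(.100,.116)); rects(V,(.40,.58),(-.42,-.16),(.045,.056))
E
```

```text
time: 46.3
position: [0.5589, -0.0217, 0.2283]
tcp_rot: [[-0.984, 0.18, 0.0], [0.18, 0.984, 0.0], [-0.0, 0.0, -1.0]]
wrist_force: [-0.4, -0.5, -0.5]
finger_gap: 0.651
finger_force: 0.0
  c [555.7 -23.2] s [29.9 53.5] a 80.4 z 109.9 1968
  c [571.8  50.6] s [31.3 31. ] a 58.6 z 109.6 863
scene
  c [559.5 -20. ] s [31.5 56.3] a 79.8 z 109.1 339
  c [575.6  53.7] s [29.6 29.6] a 60.8 z 108.9 174
  c [ 486.7 -286.5] s [103.5  36.5] a 84.3 z 49.2 381
side
  c [558.6 -23.7] s [33.2 54. ] a 78.6 z 108.1 231
  c [574.   49.3] s [31.8 27.5] a 86.6 z 107.5 94
  c [ 486.1 -289. ] s [101.2  34.5] a 83.7 z 48.7 686
```

View pics/w6.png

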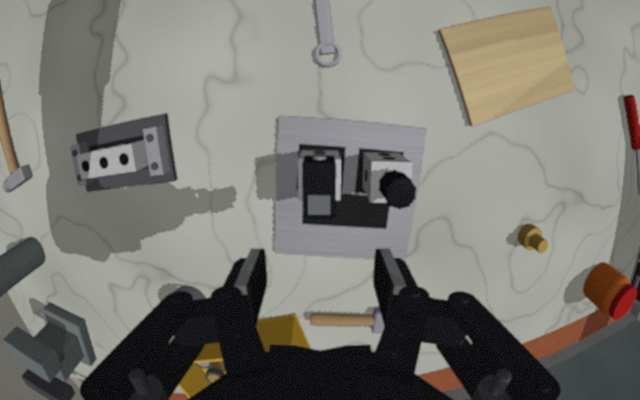

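Both valves are upright on their pads at (320,180) and (390,180), within about 2 mm of their starting places. The manifold is in the nest at (105,160), and the gripper is clear.

```bash
python3 -c "
from bench import *
print(sign_off())"
```

```text
the job is handed in; nothing more can be done
None
```

The job is handed in: the manifold lies in the nest within about 2 mm of centre, both valves stand upright within about 2 mm of where they started, and the tin and plug were not touched; the judge's result was not shown.

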